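# Seat a splined yoke on its gauge arbor

## Task

Take the driveshaft yoke with the toothed (splined) bore and push it, ears up, down over the splined arbor, lining up the teeth and rocking it a little about the upright axis if they do not mesh at once, until it sits fully home on the arbor's shoulder; then let go. Do not use the smooth post, and leave the square-based clevis with the plain bore where it is.

Things in the scene. Friction and masses are not known exactly. Their poses are not given: they have to be found in the camera images.
- yoke_center (a point): Loose steel yoke, 74 mm high, 0.4 kg: barrel dia 55, 32 high, z up its axis; point on axis 37 above underside. Two round-topped ears at +y, -y: 28 wide (x), outer faces 52 apart, inner 37, from 5 below to 37 above the point; grip across them along y, about 20 above the point. Through bore dia 41, four inward teeth (7 wide, to 13.5 from axis) on the x-y diagonals, so slots at +-x, +-y. Sizes in mm.
- arbor_seat (a point): Centre of seat (dia 52 mm), 18 above table, of the fixed splined arbor on a dark base 76 x 76 x 12, sides along x, y. Shaft dia 22 rises 44 from the seat, conical nose; 4 teeth at +-x, +-y, 7 wide, to 18 from axis, tapering from 22 to a ridge 34 above seat. Yoke meshes with x axes parallel or square (90 deg steps, about 15 deg play). Home: yoke point 37 above this; unmeshed 10-34 too high.
- post_seat (a point): Centre of the seat of the smooth post, 18 mm above the table: a fixed stand with a dark round base (diameter 100 mm, 12 mm thick) and a shaft of the same height and diameter (22 mm, conical nose) but no teeth. The wrong place.
- clevis_center (a point): Loose bare-steel clevis, not wanted: a square block 54 x 54 x 30 mm with a smooth 16 mm hole and two square-cornered ears at +y and -y, 63 mm high over all. This point is on its axis, half-way up.

How it is judged:
By the outcome, as a careful person would: the job done as asked, in the order asked, and still so for the second after the job is handed in, with the robot touching nothing.
It also fails if it takes over 48 s, if anything falls off the work surface, if the arm or the gripper's body presses on something with over 40 N, if the wrist force passes 120 N, or if a joint passes its speed limit or range.

## Robot

A 6-joint arm with a two-finger parallel gripper is mounted at the origin on a cart in front of the work surface, level with it; the furniture and walls round the work are solid. World frame = base frame: x ahead of the robot, y to its left, z up, the work surface at z = 0. Lengths are in m, angles in rad, forces in N, time in s.
With the tool pointing down it reaches from about 0.275 to 0.975 m from the base axis. Payload 8.4 kg.
Tool frame: the origin (TCP) lies on the centre line of the jaws, within the pads' length; the fingertips stand 14 mm ahead of it and the grasp point (between the pads) lies 5 mm behind it; z points along the fingers, y is the line along which they close (so a half turn about z gives the same grasp; the last joint's range is limited). The gripper opens to 92 mm and grips with 3 to 60 N. Pads are 20 mm wide; open, the fingers measure 128 mm over their backs; the gripper's body (75 mm by 189 mm) begins 69 mm behind the grasp point.
Start: joints at [-1.122, 0.353, 1.633, -0, 1.155, -0.002], TCP at [0.272, -0.563, 0.229] pointing down, gripper open.
Joint ranges: [-2.63, 2.63], [-0.92, 2.1], [0.06, 2.66], [-1.3, 4.44], [0, 2.69], [-3.02, 3.02]. Speed limits (rad/s): [2.22, 2.22, 2.79, 3.14, 3.14, 3.14].

## Interface

Orientations are given as a unit quaternion [w, x, y, z].
In Python, from rig import robot, grab_frame, job, models gives the robot as it stands.
- The arm moves only by the shell command python3 -m crank 'ROWS' [FORCE]. ROWS is JSON, a list of rows, each a list of 3 entries, a list of its own where there are three numbers: the turn, a rotation vector about the tool's x, y, z in units of 45 degrees (1.0 is 45 degrees), then the shift along the tool's x, y, z in units of 0.04 m (1.0 is 0.04 m), then the closure, from 0 (fully open) to 1 (shut). A call has exactly 8 rows; each row shifts and turns the commanded pose from where the row before left it, along the tool's axes as they then stand; what a row does not reach is not made up. A row lasts 1/12 s, in which the tool goes at most 41.7 mm and 7.16 degrees, less where a joint would pass 70% of its speed; a pose out of reach is approached as far as the arm can. A call with a number of a shift or a turn outside -1 to 1 is refused whole. A call with a gripper value outside its range is refused whole. The fingers move at their own pace and stop on an object; FORCE is the grip in N (left out, the last holds). Time passes only in rows, so rows that do not move let the fingers close, or fill a call up. It gives the time, the measured TCP pose, the force, the opening and the grip force at its end, in the units of the state.
- robot.sense(): the state, without advancing time (a new reading comes with each control period).
- grab_frame(name): name is "scene" or "top" or "wrist"; returns a dict with "image" (420x560x3 uint8, blue, green, red), "fx", "fy", "cx", "cy" (pixels), "R" (3x3) and "t" (3): a world point X has camera coordinates R X + t; the wrist camera has in their place "T_tool_cam" (4x4, takes a point from camera to tool coordinates, whose origin is the TCP and whose axes are the flange's). Camera axes: x right, y down, z forward; pixel columns grow to the right and rows downward; lengths in m; the calibration is good to about 2 mm. The wrist camera is an equidistant fisheye: a pixel r from the principal point sees the ray r / f radians off the axis. A picture is of the moment at which its call begins: read the wrist's pose just before it. There is no depth.
- job.job_done(): hands the job in; it is judged then, once.
Trained networks look in a picture, given as the dict that the camera call returned (one of the last four; its "shot" number tells which), for a name from the list of things; names that differ only in an ending like _2 or _b are one class to them, and where a whole thing is asked for, a point or a joint stands for the part that bears it (a point fixed in the world has none). Each returns a list of dicts, best first, with "confidence" (0 to 1); they miss things now and then, are a little off and sometimes report something else, mostly with a low value. They report only what shows in the picture. A call takes as long as a camera call.
- models.search_frame(picture, query): "at" ([x, y, z] in m, in world coordinates, good to about 4 mm: the middle of the surface that is visible of it).
- models.masks_of(picture, query): "pixels" (420x560 bool, what is visible of it).
- models.mark_of(picture, query): "at" ([x, y, z] in m, in world coordinates, good to about 4 mm: a listed point, or the origin of a listed thing).
The state is a dict: "clock": time; "q": joint angles; "qd": joint speeds; "tau": joint torques, N m; "tcp_pos": TCP position; "ee_rot": TCP orientation; "contact_force": force on the tool from outside, world axes, zero at the start; "wrist_torque": the same for the moment, N m; "width": finger opening in m; "gripper_force": force on a finger pad.
Only numpy, scipy, OpenCV 4.12 (cv2) and the standard library are available. Lean on these libraries where they do the work, as an engineer would, in place of code of your own. Each camera call takes 0.05 s, during which the arm holds its last target. There are 200 camera calls.

## Working session

There is one attempt and no reset: what is moved stays moved. The work goes in short steps, Python scripts to look and compute and a shell command to move; the robot and the scene stay as the last step left them, time stands still between calls to the robot, and variables do not carry over. Pictures are saved under pics/ and viewed, at most 10 in all, crops included, and the job is handed in when it is done.

```bash
mkdir -p pics; ls; python3 - <<'E'
from rig import robot, grab_frame, job, models
import cv2,numpy as np
s=robot.sense();print(s['clock'],s['tcp_pos'],s['ee_rot'],s['width'],s['contact_force'])
ims=[]
for c in("scene","top"):
    p=grab_frame(c);ims.append(p["image"])
    for n in("yoke_center","arbor_seat","post_seat","clevis_center"):
        for r in models.mark_of(p,n)[:2]: print(c,n,np.round(r["at"],3),r["confidence"])
    cv2.imwrite(f"pics/{c}0.png",p["image"])
E
```

```text
pics
0.0 [ 0.27210832 -0.56214185  0.22787519] [-6.56087429e-04  9.74702820e-01  2.23503822e-01 -1.55143075e-04] 0.0919811385260592 [0.17193138 0.0849831  0.37089962]
scene yoke_center [ 0.471 -0.103  0.039] 0.96
scene arbor_seat [ 0.644 -0.127  0.02 ] 0.85
scene post_seat [0.604 0.178 0.021] 0.95
scene clevis_center [0.467 0.092 0.032] 0.76
top yoke_center [ 0.472 -0.105  0.036] 0.6
top arbor_seat [ 0.647 -0.128  0.02 ] 0.73
top post_seat [0.602 0.179 0.023] 0.92
top clevis_center [0.466 0.094 0.028] 0.58
```

View pics/top0.png

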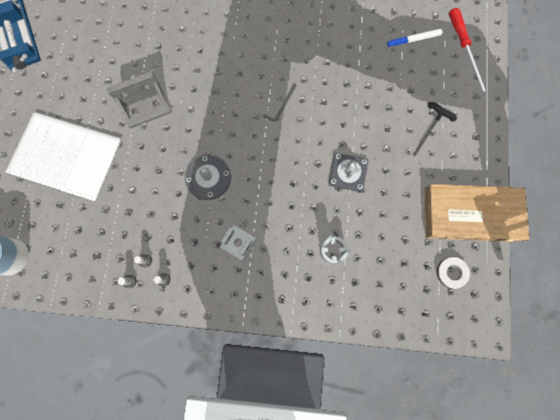

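View pics/scene0.png

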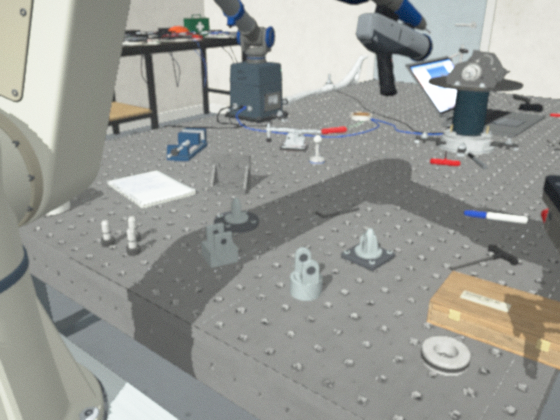

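The networks agree with the pictures. In the top view the yoke is at (335,249), the arbor on its square base at (349,172), the post on its round base at (208,176) and the clevis at (237,241). I'll move above the yoke to read its yaw with the wrist camera.

```bash
cat > h.py <<'E'
import numpy as np
from scipy.spatial.transform import Rotation as Ro
from rig import robot
def state():
    s=robot.sense();w,x,y,z=s['ee_rot'];R=Ro.from_quat([x,y,z,w]).as_matrix()
    return s,np.array(s['tcp_pos']),R
def go(target,ydir=None):
    """print tool-frame shift (units) to target and turn (units) so that tool y || ydir (world angle rad)"""
    s,p,R=state();d=R.T@(np.array(target)-p)/.04
    a=np.arctan2(R[1,1],R[0,1])
    print('clock',round(s['clock'],2),'tcp',p.round(4),'shift',d.round(3),'norm mm',round(np.linalg.norm(d)*40,1),'y-angle deg',round(np.degrees(a),1),'tilt',R[:,2].round(4),'F',np.round(s['contact_force'],1),'w',round(s['width'],4),'q6',round(s['q'][5],2))
    if ydir is not None:
        e=(ydir-a+np.pi/2)%np.pi-np.pi/2
        print('turn z units',round(-e/np.radians(45),3),'or',round(-(e-np.sign(e)*np.pi)/np.radians(45),3))
E
python3 -m crank '[[[0,0,0],[0.78,-0.66,0],0],[[0,0,0],[0.78,-0.66,0],0],[[0,0,0],[0.78,-0.66,0],0],[[0,0,0],[0.78,-0.66,0],0],[[0,0,0],[0.78,-0.66,0],0],[[0,0,0],[0.78,-0.66,0],0],[[0,0,0],[0.78,-0.66,0],0],[[0,0,0],[0.78,-0.66,0],0]]' 30
python3 -c "
from h import *
go([.472,-.104,.21])"
```

```text
clock: 1.17
tcp_pos: [0.4053, -0.2619, 0.2288]
ee_rot: [0.0, 0.975, 0.223, 0.0]
contact_force: [1.7, -0.5, 0.2]
width: 0.0919
gripper_force: 0.0
clock 1.17 tcp [ 0.4053 -0.2619  0.2288] shift [ 3.219 -2.829  0.471] norm mm 172.5 y-angle deg -64.2 tilt [ 6.e-04 -3.e-04 -1.e+00] F [ 1.7 -0.5  0.2] w 0.0919 q6 0.54
```

```bash

python3 -m crank '[[[0,0,0],[0.64,-0.56,0],0],[[0,0,0],[0.64,-0.56,0],0],[[0,0,0],[0.64,-0.56,0],0],[[0,0,0],[0.64,-0.56,0],0],[[0,0,0],[0.64,-0.56,0],0],[[0,0,0],[0,0,0],0],[[0,0,0],[0,0,0],0],[[0,0,0],[0,0,0],0]]' 30
python3 - <<'E'
from h import *
from rig import grab_frame,models
import cv2
go([.472,-.104,.21])
s,p,R=state()
f=grab_frame("wrist")
for n in("yoke_center","arbor_seat"):
    for r in models.mark_of(f,n)[:2]: print(n,np.round(r["at"],4),r["confidence"])
T=np.array(f["T_tool_cam"]);print(T.round(3),f["fx"],f["cx"],f["cy"])
cv2.imwrite("pics/w1.png",f["image"]);np.savez("w1",im=f["image"],T=T,p=p,R=R,k=[f["fx"],f["cx"],f["cy"]])
f=grab_frame("top");cv2.imwrite("pics/t2.png",f["image"])
E
```

```text
clock: 1.83
tcp_pos: [0.4712, -0.1073, 0.2286]
ee_rot: [0.0, 0.975, 0.224, -0.0]
contact_force: [0.2, 0.2, -0.5]
width: 0.092
gripper_force: 0.0
clock 1.83 tcp [ 0.4712 -0.1073  0.2286] shift [ 0.053 -0.065  0.465] norm mm 18.9 y-angle deg -64.1 tilt [-2.e-04 -3.e-04 -1.e+00] F [ 0.2  0.2 -0.5] w 0.092 q6 0.89
yoke_center [ 0.4705 -0.109   0.0348] 0.86
arbor_seat [ 0.6463 -0.1306  0.019 ] 0.8
[[-0.    -0.969 -0.247  0.068]
 [ 1.     0.    -0.002  0.001]
 [ 0.002 -0.247  0.969 -0.155]
 [ 0.     0.     0.     1.   ]] 325.19226210127806 280.01624289745297 212.27705264138044
```

View pics/w1.png

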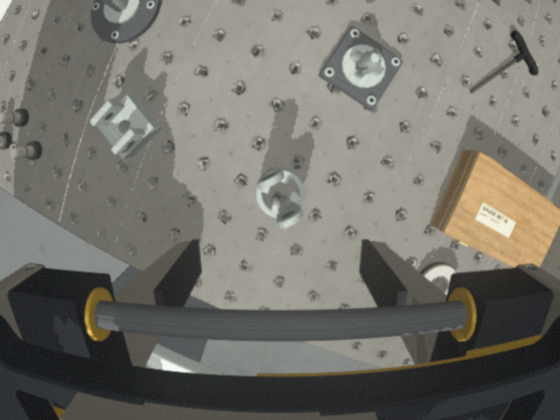

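The wrist picture shows the yoke at (280,197), with its ears about along the (266,185)–(290,215) diagonal, and the arbor at (362,65). Next I'll rectify both onto world-aligned planes to measure the yaws.

```bash
cat > rect.py <<'E'
import numpy as np,cv2
def rect(d,c,z,half=.06,n=400):
    T=d["T"];f,cx,cy=d["k"];u=np.linspace(-half,half,n)
    X,Y=np.meshgrid(c[0]+u[::-1],c[1]+u[::-1],indexing='ij')   # rows: x decreasing (x up), cols: y decreasing (y left)
    P=np.stack([X,Y,np.full_like(X,z)],-1).reshape(-1,3)
    P=(P-d["p"])@d["R"]
    P=(P-T[:3,3])@T[:3,:3]
    r=np.hypot(P[:,0],P[:,1]);th=np.arctan2(r,P[:,2])
    m=(np.array([cx,cy])+(f*th/r)[:,None]*P[:,:2]).astype(np.float32).reshape(n,n,2)
    return cv2.remap(d["im"],m,None,cv2.INTER_CUBIC)
E
python3 - <<'E'
from rect import *
d=np.load("w1.npz")
a=rect(d,(.471,-.107),.074);b=rect(d,(.646,-.129),.012)
o=np.hstack([a,b])
for k in range(0,800,100): cv2.line(o,(k,0),(k,6),(0,0,255),1)
cv2.imwrite("pics/r1.png",o)
E
```

```text
(no output)
```

View pics/r1.png

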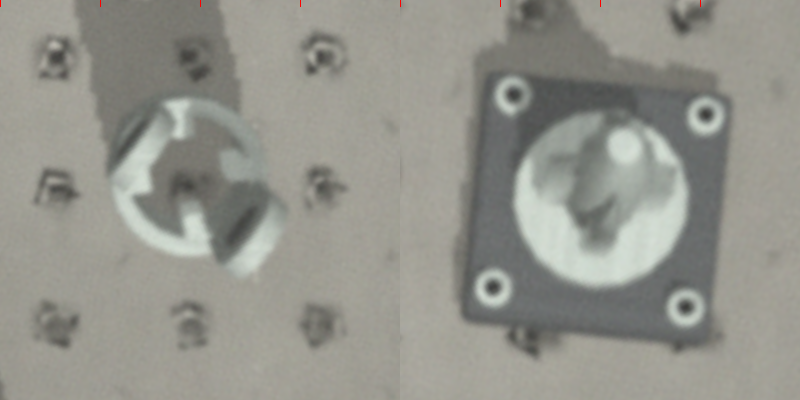

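Measured:
- **Arbor base:** centre (0.6456, -0.1287), yaw about -5.6°, from the four bolt holes, which come out 58 mm apart as a 76 mm base would give.
- **Yoke:** axis about (0.4705, -0.107), ear line at about 52.5°, which is consistent with the teeth.

Next I'll turn by +63.4° about the tool z axis and descend.

```bash

python3 -m crank '[[[0,0,0.156],[0,0,0.2],0],[[0,0,0.156],[0,0,0.2],0],[[0,0,0.156],[0,0,0.2],0],[[0,0,0.156],[0,0,0.2],0],[[0,0,0.156],[0,0,0.2],0],[[0,0,0.156],[0,0,0.2],0],[[0,0,0.156],[0,0,0.2],0],[[0,0,0.156],[0,0,0.2],0]]' 30
python3 -m crank '[[[0,0,0.156],[0,0,0.2],0],[[0,0,0],[0,0,0.2],0],[[0,0,0],[0,0,0],0],[[0,0,0],[0,0,0],0],[[0,0,0],[0,0,0],0],[[0,0,0],[0,0,0],0],[[0,0,0],[0,0,0],0],[[0,0,0],[0,0,0],0]]' 30 >/dev/null
python3 - <<'E'
from h import *
from rect import *
from rig import grab_frame,models
go([.4705,-.107,.052],np.radians(52.5))
s,p,R=state()
f=grab_frame("wrist")
for r in models.mark_of(f,"yoke_center")[:2]: print(np.round(r["at"],4),r["confidence"])
T=np.array(f["T_tool_cam"])
d=dict(im=f["image"],T=T,p=p,R=R,k=[f["fx"],f["cx"],f["cy"]]);np.savez("w2",**d)
print('cam',(R@T[:3,3]+p).round(4))
c=(.4705,-.107)
cv2.imwrite("pics/r2.png",np.hstack([rect(d,c,.074,.05),rect(d,c,.032,.05)]))
E
```

```text
clock: 2.7
tcp_pos: [0.4711, -0.1081, 0.1642]
ee_rot: [0.0, 0.964, -0.265, 0.0]
contact_force: [0.4, -0.0, 0.0]
width: 0.092
gripper_force: 0.0
clock 3.37 tcp [ 0.4716 -0.1072  0.1489] shift [-0.026  0.013  2.423] norm mm 96.9 y-angle deg -127.3 tilt [ 6.e-04 -1.e-04 -1.e+00] F [-0.1 -0.4 -0.2] w 0.0919 q6 2.0
turn z units 0.004 or -3.996
[ 0.4723 -0.1056  0.0376] 0.61
cam [ 0.526  -0.1496  0.3038]
```

View pics/r2.png

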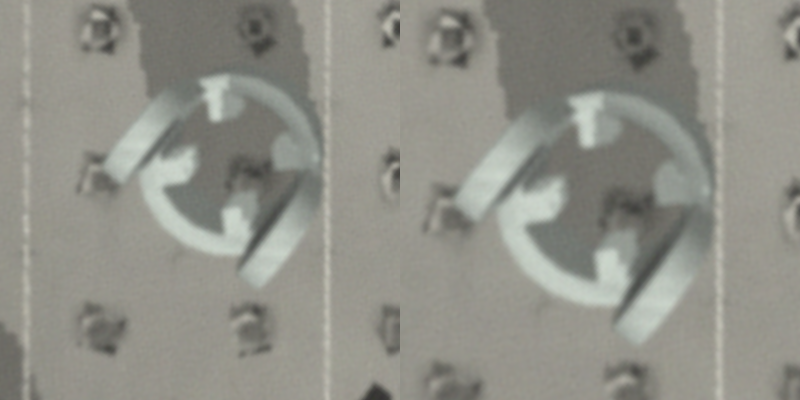

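The rim at the right is centred at (606,200), giving an axis of (0.4705, -0.108). The ear faces give a line of 52°, so the tool is aligned to within 1 mm. I'll descend 97 mm, close, and check.

```bash

python3 -m crank '[[[0,0,0],[0,0,0.4],0],[[0,0,0],[0,0,0.4],0],[[0,0,0],[0,0,0.4],0],[[0,0,0],[0,0,0.4],0],[[0,0,0],[0,0,0.32],0],[[0,0,0],[0,0,0.25],0],[[0,0,0],[0,0,0.17],0],[[0,0,0],[0,0,0.08],0]]' 40
python3 -m crank '[[[0,0,0],[0,0,0],0.2],[[0,0,0],[0,0,0],0.4],[[0,0,0],[0,0,0],0.6],[[0,0,0],[0,0,0],1],[[0,0,0],[0,0,0],1],[[0,0,0],[0,0,0],1],[[0,0,0],[0,0,0],1],[[0,0,0],[0,0,0],1]]' 40
python3 -c "
from h import *
go([.4705,-.108,.052])"
```

```text
clock: 4.13
tcp_pos: [0.4711, -0.107, 0.051]
ee_rot: [0.0, 0.947, -0.32, -0.0]
contact_force: [0.3, 0.4, -0.4]
width: 0.0918
gripper_force: 0.0
clock: 4.8
tcp_pos: [0.4716, -0.1072, 0.0521]
ee_rot: [-0.0, 0.947, -0.32, 0.0]
contact_force: [-0.3, -0.3, 4.4]
width: 0.0517
gripper_force: 40.0
clock 4.8 tcp [ 0.4716 -0.1072  0.0521] shift [-0.01   0.033  0.003] norm mm 1.4 y-angle deg -127.3 tilt [ 5.e-04 -1.e-04 -1.e+00] F [-0.3 -0.3  4.4] w 0.0517 q6 2.0
```

Gripped at 52 mm across the ears. Next I'll lift 80 mm while turning +31.7° to match the arbor.

```bash

python3 -m crank '[[[0,0,0],[0,0,-0.25],1],[[0,0,0],[0,0,-0.25],1],[[0,0,-0.14],[0,0,-0.3],1],[[0,0,-0.14],[0,0,-0.3],1],[[0,0,-0.14],[0,0,-0.3],1],[[0,0,-0.14],[0,0,-0.3],1],[[0,0,-0.14],[0,0,-0.3],1],[[0,0,0],[0,0,0],1]]' 40
python3 -c "
from h import *
go([.6456,-.1287,.137],np.radians(84.4))"
```

```text
clock: 5.47
tcp_pos: [0.4727, -0.1074, 0.1345]
ee_rot: [0.0, 0.999, -0.049, 0.002]
contact_force: [0.3, -0.2, -2.8]
width: 0.0516
gripper_force: 40.0
clock 5.47 tcp [ 0.4727 -0.1074  0.1345] shift [ 4.355  0.11  -0.047] norm mm 174.3 y-angle deg -95.6 tilt [ 3.7e-03 -8.0e-04 -1.0e+00] F [ 0.3 -0.2 -2.8] w 0.0516 q6 1.44
turn z units 0.001 or -3.999
```

```bash

python3 -m crank '[[[0,0,0],[0.45,0.014,0],1],[[0,0,0],[0.45,0.014,0],1],[[0,0,0],[0.45,0.014,0],1],[[0,0,0],[0.45,0.014,0],1],[[0,0,0],[0.45,0.014,0],1],[[0,0,0],[0,0,0],1],[[0,0,0],[0,0,0],1],[[0,0,0],[0,0,0],1]]' 40 >/dev/null
python3 - <<'E'
from h import *
from rect import *
from rig import grab_frame,models
go([.6456,-.1287,.137],np.radians(84.4))
s,p,R=state()
f=grab_frame("wrist")
for n in("arbor_seat","yoke_center"):
    for r in models.mark_of(f,n)[:1]: print(n,np.round(r["at"],4),r["confidence"])
T=np.array(f["T_tool_cam"])
d=dict(im=f["image"],T=T,p=p,R=R,k=[f["fx"],f["cx"],f["cy"]]);np.savez("w3",**d)
print('cam',(R@T[:3,3]+p).round(4))
zc=p[2]-.052+.032
print('barrel top z',zc)
cv2.imwrite("pics/r3.png",np.hstack([rect(d,(.6456,-.1287),.012,.05),rect(d,p[:2],zc,.05)]))
E
```

```text
clock 6.13 tcp [ 0.5594 -0.1189  0.1312] shift [ 2.169  0.021 -0.149] norm mm 87.0 y-angle deg -96.0 tilt [-1.9e-03  4.0e-04 -1.0e+00] F [-0.9 -0.8 -2.9] w 0.0514 q6 1.46
turn z units -0.008 or 3.992
arbor_seat [ 0.6465 -0.1294  0.0168] 0.72
yoke_center [ 0.5592 -0.1198  0.1154] 0.93
cam [ 0.6279 -0.1268  0.2859]
barrel top z 0.11120699455840596
```

View pics/r3.png

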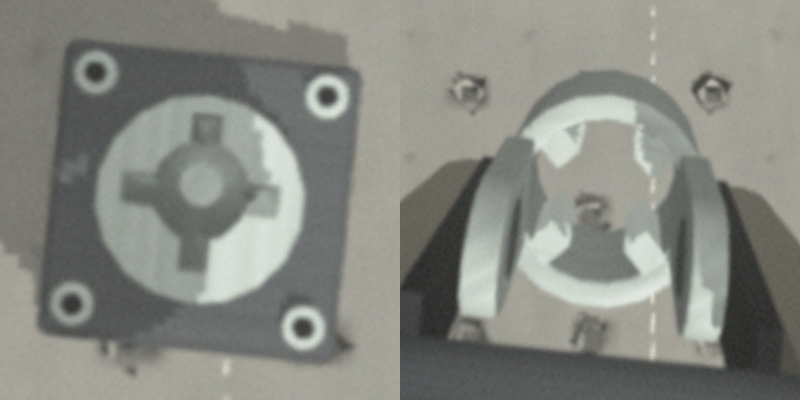

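The arbor holes give a centre of (0.6454, -0.1286) and yaw -6.1°. The held yoke's rim is centred on the TCP at about (598,200), so yaw already matches to 0.1°. I'll go over the arbor.

```bash

python3 -m crank '[[[0,0,0],[0.4,0,0],1],[[0,0,0],[0.4,0,0],1],[[0,0,0],[0.4,0,0],1],[[0,0,0],[0.4,0,0],1],[[0,0,0],[0.3,0,0],1],[[0,0,0],[0.25,0.01,0],1],[[0,0,0],[0,0,0],1],[[0,0,0],[0,0,0],1]]' 40 >/dev/null
python3 -c "
from h import *
go([.6454,-.1286,.125],np.radians(83.9))"
```

```text
clock 6.95 tcp [ 0.6456 -0.1282  0.1315] shift [-0.004  0.01   0.163] norm mm 6.6 y-angle deg -95.9 tilt [-8.e-04  1.e-04 -1.e+00] F [-0.3 -0.4 -3.1] w 0.0516 q6 1.47
turn z units 0.005 or -3.995
```

```bash

python3 -m crank '[[[0,0,0],[0,0,0.1],1],[[0,0,0],[0,0,0.1],1],[[0,0,0],[0,0,0.1],1],[[0,0,0],[0,0,0.1],1],[[0,0,0],[0,0,0.1],1],[[0,0,0],[0,0,0.1],1],[[0,0,0],[0,0,0.1],1],[[0,0,0],[0,0,0],1]]' 40
python3 -c "
from h import *
go([.6454,-.1286,.070],np.radians(83.9))"
```

```text
clock: 7.62
tcp_pos: [0.6455, -0.1282, 0.1027]
ee_rot: [-0.0, 0.999, -0.051, -0.001]
contact_force: [0.1, 0.0, -3.0]
width: 0.0518
gripper_force: 40.0
clock 7.62 tcp [ 0.6455 -0.1282  0.1027] shift [-0.001  0.011  0.817] norm mm 32.7 y-angle deg -95.9 tilt [-1.4e-03  3.0e-04 -1.0e+00] F [ 0.1  0.  -3. ] w 0.0518 q6 1.47
turn z units 0.006 or -3.994
```

No contact force yet, so I'll continue gently.

```bash

python3 -m crank '[[[0,0,0],[0,0.01,0.06],1],[[0,0,0],[0,0,0.06],1],[[0,0,0],[0,0,0.06],1],[[0,0,0],[0,0,0.06],1],[[0,0,0],[0,0,0.06],1],[[0,0,0],[0,0,0.06],1],[[0,0,0],[0,0,0],1],[[0,0,0],[0,0,0],1]]' 40
python3 -c "
from h import *
go([.6454,-.1286,.070],np.radians(83.9))"
```

```text
clock: 8.28
tcp_pos: [0.6459, -0.1286, 0.0892]
ee_rot: [-0.0, 0.999, -0.051, -0.0]
contact_force: [0.1, -0.5, -3.4]
width: 0.0519
gripper_force: 40.0
clock 8.28 tcp [ 0.6459 -0.1286  0.0892] shift [-0.013  0.001  0.479] norm mm 19.2 y-angle deg -95.9 tilt [-4.e-04  1.e-04 -1.e+00] F [ 0.1 -0.5 -3.4] w 0.0519 q6 1.47
turn z units 0.006 or -3.994
```

Meshed: the underside is below the 22 mm tooth level with no force. Now I'll take it down to the shoulder.

```bash

python3 -m crank '[[[0,0,0],[0,0,0.08],1],[[0,0,0],[0,0,0.08],1],[[0,0,0],[0,0,0.08],1],[[0,0,0],[0,0,0.08],1],[[0,0,0],[0,0,0.06],1],[[0,0,0],[0,0,0.04],1],[[0,0,0],[0,0,0],1],[[0,0,0],[0,0,0],1]]' 40
python3 -c "
from h import *
go([.6454,-.1286,.070],np.radians(83.9))"
```

```text
clock: 8.95
tcp_pos: [0.646, -0.1287, 0.0725]
ee_rot: [-0.0, 0.999, -0.051, -0.0]
contact_force: [-0.9, 0.0, -3.0]
width: 0.0516
gripper_force: 40.0
clock 8.95 tcp [ 0.646  -0.1287  0.0725] shift [-0.016  0.     0.062] norm mm 2.5 y-angle deg -95.8 tilt [-2.e-04  0.e+00 -1.e+00] F [-0.9  0.  -3. ] w 0.0516 q6 1.47
turn z units 0.006 or -3.994
```

```bash

python3 -m crank '[[[0,0,0],[0,0,0.02],1],[[0,0,0],[0,0,0.02],1],[[0,0,0],[0,0,0.02],1],[[0,0,0],[0,0,0.01],1],[[0,0,0],[0,0,0],1],[[0,0,0],[0,0,0],1],[[0,0,0],[0,0,0],1],[[0,0,0],[0,0,0],1]]' 40
python3 -c "
from h import *
go([.6454,-.1286,.070],np.radians(83.9))"
```

```text
clock: 9.62
tcp_pos: [0.6462, -0.1287, 0.0702]
ee_rot: [0.0, 0.999, -0.051, 0.0]
contact_force: [-1.2, 1.1, 3.9]
width: 0.0513
gripper_force: 40.0
clock 9.62 tcp [ 0.6462 -0.1287  0.0702] shift [-0.021  0.     0.004] norm mm 0.8 y-angle deg -95.9 tilt [ 3.e-04 -0.e+00 -1.e+00] F [-1.2  1.1  3.9] w 0.0513 q6 1.47
turn z units 0.006 or -3.994
```

Upward force appears at z = 0.070, the home height. One more small push will confirm it.

```bash

python3 -m crank '[[[0,0,0],[0,0,0.015],1],[[0,0,0],[0,0,0.01],1],[[0,0,0],[0,0,0],1],[[0,0,0],[0,0,0],1],[[0,0,0],[0,0,0],1],[[0,0,0],[0,0,0],1],[[0,0,0],[0,0,0],1],[[0,0,0],[0,0,0],1]]' 40

```

```text
clock: 10.28
tcp_pos: [0.6463, -0.1287, 0.0701]
ee_rot: [0.0, 0.999, -0.051, 0.0]
contact_force: [-5.1, 0.6, 12.4]
width: 0.0517
gripper_force: 40.0
```

It's firm on the shoulder: force rose to 12 N with no further travel. I'll release and retreat straight up.

```bash

python3 -m crank '[[[0,0,0],[0,0,0],0.8],[[0,0,0],[0,0,0],0.4],[[0,0,0],[0,0,0],0],[[0,0,0],[0,0,0],0],[[0,0,0],[0,0,0],0],[[0,0,0],[0,0,0],0],[[0,0,0],[0,0,0],0],[[0,0,0],[0,0,0],0]]' 40
python3 -m crank '[[[0,0,0],[0,0,-0.2],0],[[0,0,0],[0,0,-0.4],0],[[0,0,0],[0,0,-0.5],0],[[0,0,0],[0,0,-0.6],0],[[0,0,0],[0,0,-0.6],0],[[0,0,0],[0,0,-0.6],0],[[0,0,0],[0,0,-0.4],0],[[0,0,0],[0,0,0],0]]' 40
python3 - <<'E'
from h import *
from rig import grab_frame,models
import cv2
a=grab_frame("wrist")
for n in("yoke_center","arbor_seat"):
    for r in models.mark_of(a,n)[:1]: print("wrist",n,np.round(r["at"],4),r["confidence"])
b=grab_frame("scene")
for n in("yoke_center","clevis_center"):
    for r in models.mark_of(b,n)[:1]: print("scene",n,np.round(r["at"],4),r["confidence"])
c=cv2.resize(b["image"][180:330,220:460],(640,400))
w=cv2.resize(a["image"],(533,400))
cv2.imwrite("pics/end.png",cv2.resize(np.hstack([c,w]),(800,273)))
E
```

```text
clock: 10.95
tcp_pos: [0.646, -0.1287, 0.0686]
ee_rot: [-0.0, 0.999, -0.051, -0.0]
contact_force: [-0.7, 0.9, 0.1]
width: 0.0914
gripper_force: 0.0
clock: 11.62
tcp_pos: [0.6482, -0.1291, 0.2055]
ee_rot: [0.0, 0.999, -0.051, 0.003]
contact_force: [1.0, 0.2, 0.7]
width: 0.0917
gripper_force: 0.0
wrist yoke_center [ 0.6472 -0.1294  0.0573] 0.7
wrist arbor_seat [ 0.646  -0.1305  0.0152] 0.8
scene yoke_center [ 0.6422 -0.1248  0.0563] 0.85
scene clevis_center [0.4666 0.0911 0.0297] 0.67
```

View pics/end.png

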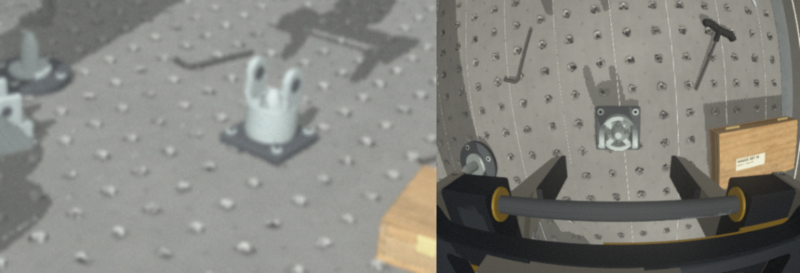

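The picture shows the yoke upright and fully down on the arbor's base, at (272,115) at the left and (618,130) at the right. The networks put its point at z ≈ 0.056, against 0.055 for home. The gripper is clear and the clevis has not moved.

```bash
python3 -c "
from rig import job
print(job.job_done())"
```

```text
the job is handed in; nothing more can be done
None
```

The splined yoke sits ears up and fully home on the arbor's shoulder and is released; I did not use the smooth post or move the clevis, and handed the job in at about 12 s with no verdict returned.

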